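# Fit the casting rings over the wax patterns

## Task

Get the four waxed-up crucible formers ready for investing: put each empty steel casting ring over the wax on the rubber former of its own size, smallest on smallest up to largest on largest, lowered gently so that it stands upright and flat on the flange inside the rim. Leave the formers standing where they are, and do not disturb the filled ring that is setting or the stone jaw model.

Things in the scene. Friction and masses are not known exactly. Their poses are not given: they have to be found in the camera images.
- ring_32: the smallest empty casting ring: a plain silver-grey steel tube, open at both ends, standing upright and loose on the bench; 32 mm outside diameter, wall 2 mm, 44 mm tall, about 60 g. Origin at the centre of its underside, z up along its axis
- ring_42: the second smallest empty casting ring: a plain silver-grey steel tube, open at both ends, standing upright and loose on the bench; 42 mm outside diameter, wall 2 mm, 48 mm tall, about 90 g. Origin at the centre of its underside, z up along its axis
- ring_52: the second largest empty casting ring: a plain silver-grey steel tube, open at both ends, standing upright and loose on the bench; 52 mm outside diameter, wall 2 mm, 52 mm tall, about 130 g. Origin at the centre of its underside, z up along its axis
- ring_62: the largest empty casting ring: a plain silver-grey steel tube, open at both ends, standing upright and loose on the bench; 62 mm outside diameter, wall 2 mm, 56 mm tall, about 165 g. Origin at the centre of its underside, z up along its axis
- former_32: mustard yellow rubber crucible former for the 32 mm ring, loose: round flange 51 mm wide, its top (the ring's seat) 8 mm up; edge rim 2.5 mm wide, 3 mm high; middle cone 14 mm wide at its foot, 11 mm high (7 mm of play for the ring all round); on it dark green wax, one wax crown, up to 37 mm above the bench, 10 mm long along y. Origin: centre of its underside, z up
- former_42: green rubber crucible former for the 42 mm ring, loose: round flange 61 mm wide, its top (the ring's seat) 8 mm up; edge rim 2.5 mm wide, 3 mm high; middle cone 24 mm wide at its foot, 11 mm high (7 mm of play for the ring all round); on it dark green wax, two joined wax crowns, up to 42 mm above the bench, 18 mm long along y. Origin: centre of its underside, z up
- former_52: blue rubber crucible former for the 52 mm ring, loose: round flange 71 mm wide, its top (the ring's seat) 8 mm up; edge rim 2.5 mm wide, 3 mm high; middle cone 34 mm wide at its foot, 11 mm high (7 mm of play for the ring all round); on it dark green wax, a bridge of three wax crowns, up to 42 mm above the bench, 27 mm long along y. Origin: centre of its underside, z up
- former_62: dark red rubber crucible former for the 62 mm ring, loose: round flange 81 mm wide, its top (the ring's seat) 8 mm up; edge rim 2.5 mm wide, 3 mm high; middle cone 44 mm wide at its foot, 11 mm high (7 mm of play for the ring all round); on it dark green wax, a bridge of four wax crowns, up to 42 mm above the bench, 36 mm long along y. Origin: centre of its underside, z up
- filled_ring: bystander: a ring already filled with pinkish white investment and setting on a grey former; flange 72 mm in diameter and 8 mm high, closed steel cylinder 54 mm in diameter above it, 59 mm tall in all, loose. Origin at the centre of its underside
- jaw_model: bystander: a golden-yellow stone model of a lower jaw, 56 x 58 mm, 30 mm tall, loose. Origin at the centre of its underside, x towards the open end of the tooth arch
Things that resemble listed ones, but are neither listed nor needed, are in the scene too. What is shaped like the ring_42 but blue or purple is not meant. What is shaped like the former_52 but purple is not meant.

How it is judged (in metres and radians):
At the end, for the whole second after the job is handed in: each of the four rings stands on the former of its size: centres within 9 mm, underside on the flange (5 to 10.5 mm above the former's underside), ring and former upright within 0.06 rad, former flat on the bench, at rest and released (horizontal distance between ring_32 and former_32 below 0.009 m and z of ring_32 in the frame of former_32 between 0.005 and 0.0105 m and angle between each of ring_32, former_32, ring_42, former_42, ring_52, former_52, ring_62, former_62's own z axis and vertical below 0.06 rad and height (world z) of each of former_32, former_42, former_52, former_62 below 0.004 m and linear speed of each of ring_32, ring_42, ring_52, ring_62 below 0.02 m/s and angular speed of each of ring_32, ring_42, ring_52, ring_62 below 0.2 rad/s and horizontal distance between ring_42 and former_42 below 0.009 m and z of ring_42 in the frame of former_42 between 0.005 and 0.0105 m and horizontal distance between ring_52 and former_52 below 0.009 m and z of ring_52 in the frame of former_52 between 0.005 and 0.0105 m and horizontal distance between ring_62 and former_62 below 0.009 m and z of ring_62 in the frame of former_62 between 0.005 and 0.0105 m); the robot touches nothing.
It fails at once if the ring that is setting, or the jaw model, is moved by more than 15 mm (distance of any of filled_ring, jaw_model from where it was at the start of the episode above 0.015 m).
It fails at once if a former with its wax is pushed more than 30 mm from where it stood (distance of any of former_32, former_42, former_52, former_62 from where it was at the start of the episode above 0.03 m).
It fails at once if a ring is dropped onto its former instead of set down (faster than 0.45 m/s in the last 20 mm: a fall of more than 10 mm) ((horizontal distance between ring_32 and former_32 below 0.025 m and z of ring_32 in the frame of former_32 below 0.028 m and linear speed of ring_32 above 0.45 m/s) or (horizontal distance between ring_42 and former_42 below 0.025 m and z of ring_42 in the frame of former_42 below 0.028 m and linear speed of ring_42 above 0.45 m/s) or (horizontal distance between ring_52 and former_52 below 0.025 m and z of ring_52 in the frame of former_52 below 0.028 m and linear speed of ring_52 above 0.45 m/s) or (horizontal distance between ring_62 and former_62 below 0.025 m and z of ring_62 in the frame of former_62 below 0.028 m and linear speed of ring_62 above 0.45 m/s)).
It fails at once if a ring is driven hard onto a former or its wax (more than 40 N) (contact force between any of ring_32, ring_42, ring_52, ring_62 and former_32 above 40 N or contact force between any of ring_32, ring_42, ring_52, ring_62 and former_42 above 40 N or contact force between any of ring_32, ring_42, ring_52, ring_62 and former_52 above 40 N or contact force between any of ring_32, ring_42, ring_52, ring_62 and former_62 above 40 N).
It also fails if it takes over 96 s, if anything falls off the work surface, if the arm or the gripper's body presses on something with over 40 N, if the wrist force passes 120 N, or if a joint passes its speed limit or range.

## Robot

A 6-joint arm with a two-finger parallel gripper is mounted at the origin on the work surface. World frame = base frame: x ahead of the robot, y to its left, z up, the work surface at z = 0. Lengths are in m, angles in degrees, forces in N, time in s.
With the tool pointing down it reaches from about 0.2 to 0.875 m from the base axis. Payload 3.4 kg.
Tool frame: the origin (TCP) lies at the very end of the fingers, on their centre line; the grasp point (between the pads) lies behind it (arm.grip_point_offset is the z of the grasp point in the tool frame, in m); z points along the fingers, y is the line along which they close (so a half turn about z gives the same grasp; the last joint's range is limited). The gripper opens to 94 mm and grips with 3 to 60 N. Pads are 16 mm wide; open, the fingers measure 119 mm over their backs; the gripper's body (75 mm by 177 mm) begins 78 mm behind the grasp point.
Start: joints at [-74.714, 15.808, 86.224, -0, 77.962, -6.933], TCP at [0.217, -0.532, 0.205] pointing down, gripper open.
Joint ranges: [-165.64, 165.64], [-43.16, 119.46], [12.63, 154.43], [-67.54, 247.53], [6.08, 155.33], [-154.97, 154.97]. Speed limits (degrees/s): [147.25, 147.25, 180, 180, 180, 180].

## Interface

Orientations are given as a 3x3 rotation matrix whose columns are the frame's x, y, z axes.
In Python, from cell import arm, viewer, spotter gives the robot as it stands.
- The arm moves only by the tool jog_arm, never from a script. Its argument "commands" is a list that holds one entry, the list of rows, each a list of 7 numbers: the shift along the tool's x, y, z in m, then the turn, a rotation vector about the tool's x, y, z in rad, then the closure, from -1 (fully open) to 1 (shut), so that 0 is half open. A call has exactly 8 rows; each row shifts and turns the commanded pose from where the row before left it, along the tool's axes as they then stand; what a row does not reach is not made up. A row lasts 1/12 s, in which the tool goes at most 41.7 mm and 7.16 degrees, less where a joint would pass 70% of its speed; a pose out of reach is approached as far as the arm can. A call with a gripper value outside its range is refused whole. The fingers move at their own pace and stop on an object; "grip_force" is the grip in N (left out, the last holds). Time passes only in rows, so rows that do not move let the fingers close, or fill a call up. It gives the time, the measured TCP pose, the force, the opening and the grip force at its end, in the units of the state.
- arm.state(): the state, without advancing time (a new reading comes with each control period).
- viewer.camera(name): name is "scene" or "top"; returns a dict with "img" (400x640x3 uint8, red, green, blue), "fx", "fy", "cx", "cy" (pixels), "k1" (the pictures are not rectified: a ray, as slopes to the right and down, at radius r is drawn at 1 + k1 r^2 times it, then the intrinsics apply), "R" (3x3) and "t" (3): a world point X has camera coordinates R X + t. Camera axes: x right, y down, z forward; pixel columns grow to the right and rows downward; lengths in m; the calibration is good to about 2 mm. A picture is of the moment at which its call begins. There is no depth.
- arm.sign_off(): hands the job in; it is judged then, once.
Trained networks look in a picture, given as the dict that the camera call returned (one of the last four; its "shot" number tells which), for a name from the list of things; names that differ only in an ending like _2 or _b are one class to them, and where a whole thing is asked for, a point or a joint stands for the part that bears it (a point fixed in the world has none). Each returns a list of dicts, best first, with "p" (0 to 1); they miss things now and then, are a little off and sometimes report something else, mostly with a low value. They report only what shows in the picture. A call takes as long as a camera call. They do not tell look-alikes from the thing itself.
- spotter.find_in(target, picture): "pixel" ([column, row] in pixels, amid what is visible of it).
- spotter.trace(target, picture): "region" (400x640 bool, what is visible of it) and "pixel" ([column, row] in pixels, amid what is visible of it).
- spotter.spot_point(target, picture): "pixel" ([column, row] in pixels: a listed point, or the origin of a listed thing).
The state is a dict: "time": time; "joint_pos": joint angles; "dq": joint speeds; "tau": joint torques, N m; "eef_pos": TCP position; "tcp_rot": TCP orientation; "wrist_force": force on the tool from outside, world axes, zero at the start; "ft_torque": the same for the moment, N m; "grip_width": opening from 0.0 (shut) to 1.0 (fully open); "grip_force": force on a finger pad.
Only numpy, scipy, OpenCV 4.12 (cv2) and the standard library are available. Lean on these libraries where they do the work, as an engineer would, in place of code of your own. Each camera call takes 0.05 s, during which the arm holds its last target. There are 200 camera calls.

## Working session

There is one attempt and no reset: what is moved stays moved. The work goes in short steps, Python scripts to look and compute and a tool call to move; the robot and the scene stay as the last step left them, time stands still between calls to the robot, and variables do not carry over. Pictures are saved under pics/ and viewed, at most 14 in all, crops included, and the job is handed in when it is done.

Besides the shell and the picture viewer there is one more tool, called after "Emit:" as name(argument=value, ...), one argument or row to a line, values as JSON. jog_arm: Moves the arm, as the interface text tells. Its arguments: {"type":"object","properties":{"commands":{"type":"array"},"grip_force":{"type":"number"}},"required":["commands"]}

```bash
mkdir -p pics; ls
python3 - <<'E'
from cell import arm, viewer, spotter
import cv2,numpy as np
for n in("scene","top"):
    c=viewer.camera(n); cv2.imwrite(f"pics/{n}0.png",c["img"][:,:,::-1])
    print(n,c["fx"],c["fy"],c["cx"],c["cy"],c["k1"],np.round(c["R"],3).tolist(),c["t"])
print(arm.state(), arm.grip_point_offset)
E
```

```text
pics
scene 388.080628524809 388.080628524809 318.6742317726903 193.81993811320305 -0.08212408532438496 [[-0.23, 0.973, -0.021], [0.561, 0.115, -0.82], [-0.796, -0.2, -0.572]] [ 0.11909907 -0.2218811   1.42613677]
top 370.50654139381743 370.50654139381743 315.8405661201317 196.44454258137412 0.025792039775763876 [[0.006, -1.0, -0.001], [-0.997, -0.006, -0.076], [0.076, 0.002, -0.997]] [-0.01722055  0.48747234  0.93764987]
{'time': 0.1, 'joint_pos': array([-7.47141390e+01,  1.58440781e+01,  8.62855136e+01, -3.53215538e-04,
        7.79624190e+01, -6.93494898e+00]), 'dq': array([ 0.01851986, -0.04081099, -0.21020011, -0.00693979,  0.1197828 ,
       -0.01028679]), 'tau': array([ 2.45659678e-03, -4.05451941e+01, -2.37779760e+01,  7.05636456e-02,
        2.98774790e-02, -4.28202088e-05]), 'eef_pos': array([ 0.21729398, -0.53183004,  0.20470751]), 'tcp_rot': array([[ 9.25732844e-01,  3.78177892e-01, -4.29184458e-04],
       [ 3.78178089e-01, -9.25731569e-01,  1.54748704e-03],
       [ 1.87915786e-04, -1.59486774e-03, -9.99998711e-01]]), 'wrist_force': array([ 1.20117156, -0.03232646,  0.73538482]), 'ft_torque': array([ 0.03483847,  0.00970333, -0.05021905]), 'grip_force': 0.0, 'grip_width': 0.9997424459849784} -0.0188
```

View pics/scene0.png

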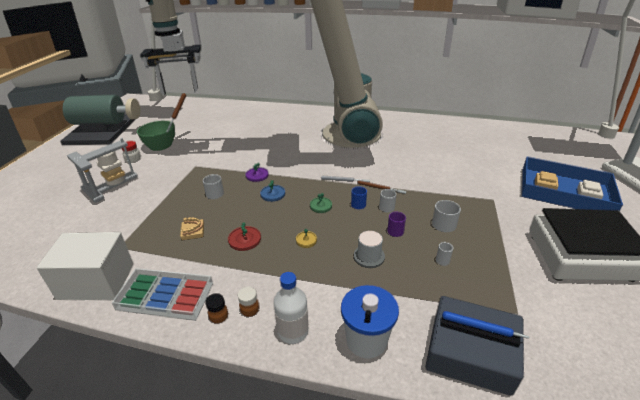

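View pics/top0.png

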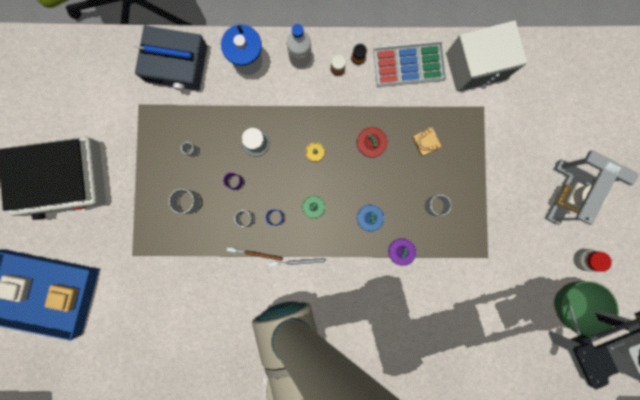

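The top view shows, in pixels:

| Item | ring | former |
|---|---|---|
| 32 | (187,149) | yellow (315,152) |
| 42 | (243,218) | green (313,207) |
| 52 | (440,205) | blue (370,218) |
| 62 | (182,201) | red (372,142) |

- **Look-alikes:** blue ring (275,217), purple ring (233,181), purple former (402,251).
- **Bystanders:** filled ring (254,140), jaw model (427,141).

Next I measure the positions by silhouette fitting.

```bash
cat > h.py <<'E'
from cell import arm, viewer, spotter
import cv2,numpy as np
from scipy.optimize import least_squares
def proj(c,X):
    p=np.atleast_2d(X)@np.array(c["R"]).T+c["t"]; s=p[:,:2]/p[:,2:]
    s=s*(1+c["k1"]*(s**2).sum(1,keepdims=True)); return s*[c["fx"],c["fy"]]+[c["cx"],c["cy"]]
def plane(c,px,z):
    f=lambda v:(proj(c,[v[0],v[1],z])-px).ravel()
    return least_squares(f,[.5,0]).x
A=np.linspace(0,2*np.pi,60,endpoint=False)
def circ(r,z):return np.c_[r*np.cos(A),r*np.sin(A),0*A+z]
def model(n):
    k,d=n.split("_"); d=int(d)
    if k=="ring": r=d/2e3;h={32:.044,42:.048,52:.052,62:.056}[d];return np.r_[circ(r,0),circ(r,h)]
    r=(d+19)/2e3; t=.037 if d==32 else .042; L={32:10,42:18,52:27,62:36}[d]/2e3
    return np.r_[circ(r,0),circ(r,.011)]
def hc(p):
    h=cv2.convexHull(np.float32(p)); m=cv2.moments(h); return np.array([m["m10"],m["m01"]])/m["m00"],m["m00"]
def fit(c,n,region):
    q,a=hc(np.argwhere(region)[:,::-1]); M=model(n)
    f=lambda v:hc(proj(c,M+[v[0],v[1],0]))[0]-q
    v=least_squares(f,plane(c,q,.02),diff_step=1e-4).x
    return v,a/hc(proj(c,M+[v[0],v[1],0]))[1]
E
python3 - <<'E'
from h import *
hint={"ring_32":(187,149),"former_32":(315,152),"ring_42":(243,218),"former_42":(313,207),"ring_52":(440,205),"former_52":(370,218),"ring_62":(182,201),"former_62":(372,142)}
for cn in ("top","scene"):
    c=viewer.camera(cn)
    for n,px in hint.items():
        if cn=="scene": px=proj(c,[*plane(T,px,.03),.03])[0]
        r=spotter.trace(n,c)
        r=[x for x in r if np.hypot(*(np.array(x["pixel"])-px))<18]
        if not r: print(cn,n,"none",px);continue
        x=r[0]; v,a=fit(c,n,x["region"]); print(cn,n,np.round(v,4),"area ratio %.2f p %.2f"%(a,x["p"]),np.round(x["pixel"]))
    if cn=="top":T=c
    if cn=="top":
        for px in((254,140),(427,141),(275,217),(233,181),(402,251)):print(px,plane(c,px,.03).round(3))
E
```

```text
top ring_32 [0.6082 0.3135] area ratio 0.82 p 0.67 [189. 149.]
top former_32 [ 0.6062 -0.0091] area ratio 0.83 p 0.71 [314. 153.]
top ring_42 [0.4313 0.1703] area ratio 0.51 p 0.50 [239. 220.]
top former_42 [ 0.462  -0.0068] area ratio 0.98 p 0.78 [312. 210.]
top ring_52 none (440, 205)
top former_52 [ 0.4347 -0.1549] area ratio 0.93 p 0.80 [370. 217.]
top ring_62 [0.4732 0.3191] area ratio 0.79 p 0.84 [176. 200.]
top former_62 [ 0.6342 -0.1598] area ratio 0.93 p 0.75 [371. 137.]
(254, 140) [0.632 0.146]
(427, 141) [ 0.631 -0.299]
(275, 217) [0.434 0.089]
(233, 181) [0.525 0.198]
(402, 251) [ 0.35  -0.232]
scene ring_32 [0.6051 0.3126] area ratio 0.81 p 0.74 [440. 253.]
scene former_32 [ 0.6012 -0.0125] area ratio 0.94 p 0.69 [306. 240.]
scene ring_42 [0.4265 0.1677] area ratio 0.92 p 0.84 [387. 200.]
scene former_42 [ 0.4519 -0.0105] area ratio 0.98 p 0.70 [323. 204.]
scene ring_52 [ 0.4579 -0.326 ] area ratio 1.01 p 0.97 [213. 185.]
scene former_52 [ 0.4225 -0.1612] area ratio 1.08 p 0.67 [272. 193.]
scene ring_62 [0.4688 0.3193] area ratio 0.98 p 0.63 [445. 217.]
scene former_62 [ 0.627  -0.1639] area ratio 1.03 p 0.73 [244. 238.]
```

Run:
```python
from h import *
c=viewer.camera("top"); img=c["img"]; hsv=cv2.cvtColor(img,cv2.COLOR_RGB2HSV)
H={"former_32":(.606,-.009,25),"former_42":(.458,-.007,65),"former_52":(.432,-.155,108),"former_62":(.631,-.16,0)}
P={"ring_32":(.607,.313),"ring_42":(.429,.168),"ring_52":(.458,-.326),"ring_62":(.471,.319)}
for n,(x,y,h) in H.items():
    p=proj(c,[x,y,.005])[0]; yy,xx=np.mgrid[:400,:640]
    near=np.hypot(xx-p[0],yy-p[1])<24
    dh=np.abs((hsv[...,0].astype(int)-h+90)%180-90)
    m=near&(dh<14)&(hsv[...,1]>85)&(hsv[...,2]>40)
    k,l,s,_=cv2.connectedComponentsWithStats(m.astype(np.uint8)); m=l==1+np.argmax(s[1:,4])
    v,a=fit(c,n,m); print(n,v.round(4),round(a,2)); P[n]=v
S=4; big=cv2.resize(img[125:245,160:460],None,fx=S,fy=S,interpolation=cv2.INTER_CUBIC)[:,:,::-1].copy()
for n,v in P.items():
    M=model(n)+[v[0],v[1],0]
    for part in(M[:60],M[60:]):
        q=((proj(c,part)-[160,125]+.5)*S).astype(np.int32); cv2.polylines(big,[q],True,(255,255,0),1)
cv2.imwrite("pics/ov.png",cv2.resize(big,(800,320),interpolation=cv2.INTER_AREA))
```

```text
former_32 [ 0.6074 -0.0105] 1.01
former_42 [ 0.4624 -0.0085] 0.14
former_52 [ 0.4342 -0.1558] 0.85
former_62 [ 0.635  -0.1612] 0.99
```

View pics/ov.png

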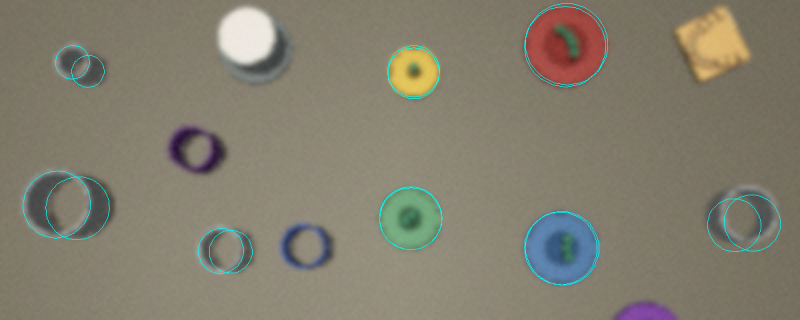

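The formers and three of the rings fit their outlines. ring_52 is drawn about 10 px (zoomed) too low, so its x is nearer 0.465. I start with ring_52.

Emit:
jog_arm(
  commands=[
    [[0,0,0,0,0,0.097,-1],[0,0,0,0,0,0.097,-1],[0,0,0,0,0,0.097,-1],[0,0,0,0,0,0.097,-1],[0.03,-0.025,0,0,0,0,-1],[0.03,-0.025,0,0,0,0,-1],[0.03,-0.025,0,0,0,0,-1],[0.03,-0.025,0,0,0,0,-1]],
  ],
  grip_force=15,
)

```text
time: 1.72
eef_pos: [0.3383, -0.4314, 0.2055]
tcp_rot: [[1.0, -0.001, 0.0], [-0.001, -1.0, -0.0], [0.0, 0.0, -1.0]]
wrist_force: [0.1, -0.5, -0.9]
grip_width: 1.0
grip_force: 0.0
```

Emit:
jog_arm(
  commands=[
    [[0.025,-0.021,0,0,0,0,-1],[0.025,-0.021,0,0,0,0,-1],[0.025,-0.021,0,0,0,0,-1],[0.025,-0.021,0,0,0,0,-1],[0.014,-0.011,0.02,0,0,0,-1],[0.014,-0.011,0.03,0,0,0,-1],[0,0,0.03,0,0,0,-1],[0,0,0.02,0,0,0,-1]],
  ],
)

```text
time: 2.38
eef_pos: [0.4655, -0.3245, 0.1031]
tcp_rot: [[1.0, 0.002, -0.002], [0.002, -1.0, 0.002], [-0.002, -0.002, -1.0]]
wrist_force: [-0.6, -0.8, -0.6]
grip_width: 1.0
grip_force: 0.0
```

Emit:
jog_arm(
  commands=[
    [[0,0,0.025,0,0,0,-1],[0,0,0.025,0,0,0,-1],[0,0,0.02,0,0,0,-1],[0,0,0.015,0,0,0,-1],[0,0,0,0,0,0,-1],[0,0,0,0,0,0,0],[0,0,0,0,0,0,0.2],[0,0,0,0,0,0,0.2]],
  ],
)

```text
time: 3.05
eef_pos: [0.4664, -0.3272, 0.0218]
tcp_rot: [[1.0, -0.0, 0.002], [-0.0, -1.0, -0.002], [0.002, 0.002, -1.0]]
wrist_force: [-0.5, -0.7, 0.1]
grip_width: 0.822
grip_force: 0.0
```

Emit:
jog_arm(
  commands=[
    [[0,0,0,0,0,0,0.2],[0,0,0,0,0,0,0.2],[0,0,0,0,0,0,0.2],[0,0,0,0,0,0,0.2],[0,0,0,0,0,0,0.2],[0,0,0,0,0,0,0.2],[0,0,0,0,0,0,0.2],[0,0,0,0,0,0,0.2]],
  ],
)

```text
time: 3.72
eef_pos: [0.4655, -0.3259, 0.0209]
tcp_rot: [[1.0, -0.001, 0.0], [-0.001, -1.0, 0.001], [0.0, -0.001, -1.0]]
wrist_force: [-0.4, 3.5, 6.6]
grip_width: 0.536
grip_force: 15.0
```

Emit:
jog_arm(
  commands=[
    [[0,0,-0.01,0,0,0,0.2],[0,0,-0.015,0,0,0,0.2],[0,0,-0.02,0,0,0,0.2],[0,0,-0.025,0,0,0,0.2],[0,0,-0.015,0,0,0,0.2],[0,0,0,0,0,0,0.2],[0,0,0,0,0,0,0.2],[0,0,0,0,0,0,0.2]],
  ],
)

```text
time: 4.38
eef_pos: [0.4648, -0.326, 0.1045]
tcp_rot: [[1.0, -0.0, -0.001], [-0.0, -1.0, 0.001], [-0.001, -0.001, -1.0]]
wrist_force: [-0.4, -0.4, -1.7]
grip_width: 0.536
grip_force: 15.0
```

Run:
```python
from h import *
c=viewer.camera("scene"); p=proj(c,[.465,-.326,.1])[0].astype(int); print(p)
i=c["img"][max(p[1]-70,0):p[1]+50,p[0]-80:p[0]+80,::-1]; cv2.imwrite("pics/g1.png",cv2.resize(i,None,fx=4,fy=4,interpolation=cv2.INTER_CUBIC))
```

```text
[207 164]
```

View pics/g1.png

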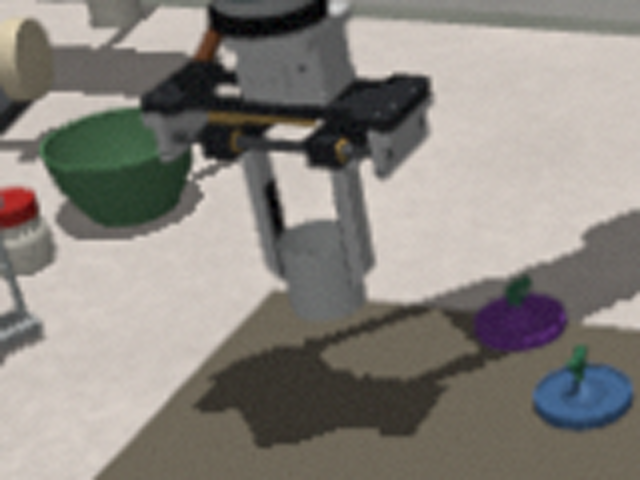

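Run:
```python
from h import *
c=viewer.camera("scene")
for x in (.455,.465,.475):
  q=proj(c,circ(.026,.0835)+[x,-.326,0]); i=q[:,1].argmax(); print(x,q[i],q[:,0].min(),q[:,0].max())
r=spotter.trace("ring_52",c)
for a in r[:2]:
  m=np.argwhere(a["region"]); print(a["p"],a["pixel"],m.min(0),m.max(0))
  low=m[m[:,0]>m[:,0].max()-8]; print(low[:,1].min(),low[:,1].max())
```

```text
0.455 [207.80270955 172.77793928] 200.81006108199227 219.51025173897
0.465 [206.14103229 174.67435949] 199.12403934080828 217.96628971502537
0.475 [204.45545196 176.59914595] 197.41420666265873 216.40040207384794
0.9 [355.1, 192.9] [186 352] [208 366]
352 365
0.86 [203.9, 160.7] [149 196] [173 218]
198 218
```

Emit:
jog_arm(
  commands=[
    [[-0.004,-0.02,0,0,0,0,0.2],[-0.005,-0.03,0,0,0,0,0.2],[-0.005,-0.03,0,0,0,0,0.2],[-0.005,-0.03,0,0,0,0,0.2],[-0.005,-0.03,0,0,0,0,0.2],[-0.005,-0.02,0,0,0,0,0.2],[0,-0.0105,0,0,0,0,0.2],[0,0,0,0,0,0,0.2]],
  ],
)

```text
time: 5.2
eef_pos: [0.4357, -0.1539, 0.1049]
tcp_rot: [[1.0, 0.002, -0.001], [0.002, -1.0, 0.001], [-0.001, -0.001, -1.0]]
wrist_force: [-1.4, 0.6, -2.8]
grip_width: 0.536
grip_force: 15.0
```

Run:
```python
from h import *
print(arm.state()["eef_pos"].round(4))
for cn in("scene","top"):
    c=viewer.camera(cn); x,y,z=arm.state()["eef_pos"]
    p=proj(c,[.4345,-.1555,.05])[0].astype(int)
    i=c["img"][:,:,::-1].copy(); S=4
    i=cv2.resize(i,None,fx=S,fy=S,interpolation=cv2.INTER_CUBIC)
    off=np.array([0,.0,0])
    for r,h in((.026,z-.021),(.0355,.011)):
        cv2.polylines(i,[((proj(c,circ(r,h)+([x,y,0] if r<.03 else [.4345,-.1555,0]))+.5)*S).astype(np.int32)],True,(0,255,255),1)
    cv2.imwrite(f"pics/a_{cn}.png",i[(p[1]-45)*S:(p[1]+45)*S,(p[0]-50)*S:(p[0]+50)*S])
a,b=[cv2.imread(f"pics/a_{n}.png") for n in("scene","top")]
cv2.imwrite("pics/a.png",np.hstack([a,b]))
```

```text
[ 0.4357 -0.1539  0.1049]
```

View pics/a.png

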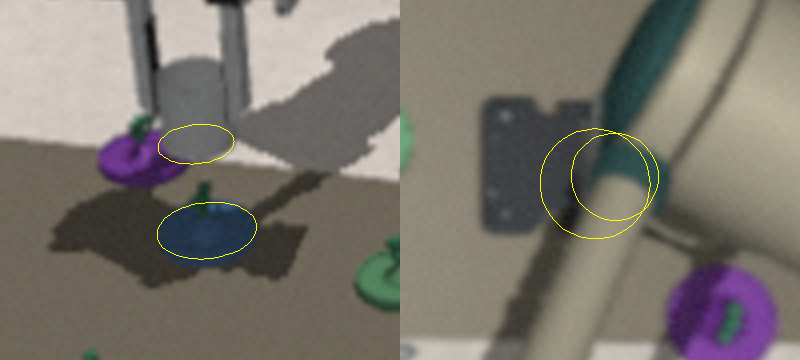

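Run:
```python
from h import *
c=viewer.camera("scene"); img=c["img"]; hsv=cv2.cvtColor(img,cv2.COLOR_RGB2HSV); yy,xx=np.mgrid[:400,:640]
H={"former_32":(.6074,-.0105,25),"former_42":(.4622,-.008,65),"former_52":(.4345,-.1555,108),"former_62":(.635,-.161,0)}
for n,(x,y,h) in H.items():
    p=proj(c,[x,y,.005])[0]
    dh=np.abs((hsv[...,0].astype(int)-h+90)%180-90)
    m=(np.hypot(xx-p[0],yy-p[1])<24)&(dh<14)&(hsv[...,1]>85)&(hsv[...,2]>30)
    k,l,s,_=cv2.connectedComponentsWithStats(m.astype(np.uint8)); m=l==1+np.argmax(s[1:,4])
    v,a=fit(c,n,m); q=proj(c,model(n)+[x,y,0]); w=np.argwhere(m)
    print(n,v.round(4),round(a,2),"bottom row model %.1f seen %d; cols %.1f-%.1f seen %d-%d"%(q[:,1].max(),w[:,0].max()+1,q[:,0].min(),q[:,0].max(),w[:,1].min(),w[:,1].max()+1))
x,y,z=arm.state()["eef_pos"]
for a in spotter.trace("ring_52",c)[:3]:
    w=np.argwhere(a["region"]); print(a["p"],a["pixel"],w.min(0),w.max(0)+1)
q=proj(c,circ(.026,z-.021)+[x,y,0]); print("ring model bottom",q.min(0),q.max(0))
# column profile through ring bottom
k=int(q[q[:,1].argmax(),0]); r=int(q[:,1].max())
print(k,[(j,img[j,k].tolist()) for j in range(r-5,r+4)])
```

```text
former_32 [ 0.6021 -0.0118] 0.93 bottom row model 249.1 seen 248; cols 295.3-316.5 seen 296-317
former_42 [ 0.4534 -0.0096] 0.82 bottom row model 214.0 seen 212; cols 309.2-331.7 seen 311-332
former_52 [ 0.4309 -0.1569] 0.84 bottom row model 202.5 seen 202; cols 259.8-285.0 seen 261-285
former_62 [ 0.6302 -0.1623] 0.94 bottom row model 252.0 seen 251; cols 227.0-260.6 seen 228-261
0.94 [266.6, 156.9] [149 258] [175 279]
0.86 [389.2, 201.7] [189 379] [212 396]
0.68 [441.3, 253.2] [242 436] [266 453]
ring model bottom [259.4490035  165.59757651] [278.44693941 175.52170156]
267 [(170, [110, 111, 109]), (171, [107, 107, 107]), (172, [107, 108, 108]), (173, [104, 108, 105]), (174, [105, 103, 109]), (175, [80, 71, 88]), (176, [57, 40, 69]), (177, [79, 65, 74]), (178, [99, 90, 83])]
```

Ring and former agree within about 2 mm in this view. I lower it.

Emit:
jog_arm(
  commands=[
    [[0,0.001,0.015,0,0,0,0.2],[0,0,0.02,0,0,0,0.2],[0,0,0.015,0,0,0,0.2],[0,0,0.01,0,0,0,0.2],[0,0,0.006,0,0,0,0.2],[0,0,0.004,0,0,0,0.2],[0,0,0.003,0,0,0,0.2],[0,0,0,0,0,0,0.2]],
  ],
)

```text
time: 6.07
eef_pos: [0.4367, -0.1574, 0.0323]
tcp_rot: [[1.0, -0.001, -0.0], [-0.001, -1.0, -0.0], [-0.0, 0.0, -1.0]]
wrist_force: [-0.2, -0.7, -1.1]
grip_width: 0.534
grip_force: 15.0
```

Emit:
jog_arm(
  commands=[
    [[0,0,0.001,0,0,0,0.2],[0,0,0.001,0,0,0,0.2],[0,0,0.001,0,0,0,0.2],[0,0,0,0,0,0,0.2],[0,0,0,0,0,0,0.2],[0,0,0,0,0,0,-0.1],[0,0,0,0,0,0,-0.2],[0,0,0,0,0,0,-0.4]],
  ],
)

```text
time: 6.73
eef_pos: [0.4367, -0.157, 0.0297]
tcp_rot: [[1.0, -0.0, 0.001], [-0.0, -1.0, -0.0], [0.001, 0.0, -1.0]]
wrist_force: [0.2, 0.8, 0.3]
grip_width: 0.636
grip_force: 0.0
```

Emit:
jog_arm(
  commands=[
    [[0,0,0,0,0,0,-0.4],[0,0,0,0,0,0,-0.5],[0,0,0,0,0,0,-0.5],[0,0,-0.01,0,0,0,-0.5],[0,0,-0.02,0,0,0,-0.5],[0,0,-0.03,0,0,0,-0.5],[0,0,-0.03,0,0,0,-0.5],[0,0,0,0,0,0,-0.5]],
  ],
)

```text
time: 7.4
eef_pos: [0.4402, -0.1588, 0.1245]
tcp_rot: [[1.0, -0.0, 0.01], [-0.0, -1.0, -0.005], [0.01, 0.005, -1.0]]
wrist_force: [1.3, -0.0, 0.7]
grip_width: 0.746
grip_force: 0.0
```

Emit:
jog_arm(
  commands=[
    [[0.002,-0.02,0,0,0,0,-0.6],[0.003,-0.0385,0,0,0,0,-1],[0.003,-0.0385,0,0,0,0,-1],[0.003,-0.0385,0,0,0,0,-1],[0.003,-0.0385,0,0,0,0,-1],[0.003,-0.0385,0,0,0,0,-1],[0.003,-0.0385,0,0,0,0,-1],[0.003,-0.0385,0,0,0,0,-1]],
  ],
)

```text
time: 8.07
eef_pos: [0.4591, 0.1345, 0.1191]
tcp_rot: [[1.0, -0.0, -0.0], [-0.0, -1.0, -0.0], [-0.0, 0.0, -1.0]]
wrist_force: [0.5, 0.1, 0.9]
grip_width: 0.997
grip_force: 0.0
```

Emit:
jog_arm(
  commands=[
    [[0.003,-0.0385,0,0,0,0,-1],[0.003,-0.0385,0,0,0,0,-1],[0.003,-0.0385,0,0,0,0,-1],[0.002,-0.04,0,0,0,0,-1],[0,-0.03,0,0,0,0,-1],[0,0,0,0,0,0,-1],[0,0,0,0,0,0,-1],[0,0,0,0,0,0,-1]],
  ],
)

```text
time: 8.73
eef_pos: [0.4699, 0.3172, 0.1187]
tcp_rot: [[1.0, 0.0, -0.001], [0.0, -1.0, -0.002], [-0.001, 0.002, -1.0]]
wrist_force: [-0.7, -0.1, -0.4]
grip_width: 0.998
grip_force: 0.0
```

Run:
```python
from h import *
s=arm.state();print(s["eef_pos"],s["tcp_rot"].round(3).tolist())
c=viewer.camera("top"); S=4
i=cv2.resize(c["img"][:,:,::-1],None,fx=S,fy=S,interpolation=cv2.INTER_CUBIC)
for z,r in((.008,.026),(.060,.026),(.011,.0355)):
    cv2.polylines(i,[((proj(c,circ(r,z)+[.4345,-.1555,0])+.5)*S).astype(np.int32)],True,(0,255,255),1)
p=proj(c,[.4345,-.1555,.03])[0].astype(int); a=i[(p[1]-40)*S:(p[1]+40)*S,(p[0]-45)*S:(p[0]+45)*S]
c=viewer.camera("scene"); i=cv2.resize(c["img"][:,:,::-1],None,fx=S,fy=S,interpolation=cv2.INTER_CUBIC)
p=proj(c,[.4345,-.1555,.03])[0].astype(int); b=i[(p[1]-40)*S:(p[1]+40)*S,(p[0]-45)*S:(p[0]+45)*S]
cv2.imwrite("pics/b.png",np.hstack([a,b]))
```

```text
[0.46994615 0.31724382 0.11870869] [[1.0, 0.0, -0.001], [0.0, -1.0, -0.002], [-0.001, 0.002, -1.0]]
```

View pics/b.png

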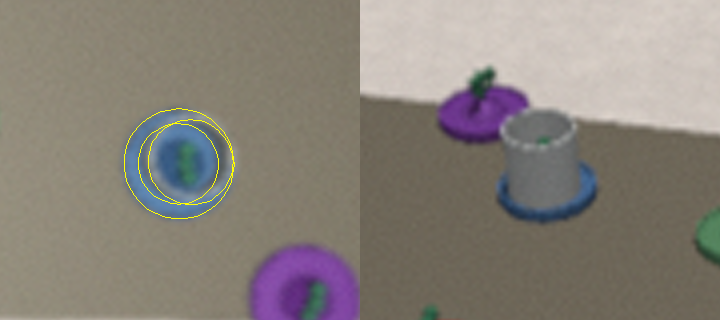

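ring_52 stands flat and centred on the blue flange. Next is ring_62.

Emit:
jog_arm(
  commands=[
    [[0.003,-0.002,0.02,0,0,0,-1],[0,0,0.025,0,0,0,-1],[0,0,0.025,0,0,0,-1],[0,0,0.018,0,0,0,-1],[0,0,0.01,0,0,0,-1],[0,0,0,0,0,0,-0.4],[0,0,0,0,0,0,0],[0,0,0,0,0,0,0]],
  ],
)

```text
time: 9.5
eef_pos: [0.4747, 0.3201, 0.0226]
tcp_rot: [[1.0, -0.001, 0.002], [-0.001, -1.0, 0.001], [0.002, -0.001, -1.0]]
wrist_force: [1.0, 1.5, -0.4]
grip_width: 0.823
grip_force: 0.0
```

Emit:
jog_arm(
  commands=[
    [[0,0,0,0,0,0,0],[0,0,0,0,0,0,0],[0,0,0,0,0,0,0],[0,0,0,0,0,0,0],[0,0,0,0,0,0,0],[0,0,0,0,0,0,0],[0,0,0,0,0,0,0],[0,0,0,0,0,0,0]],
  ],
)

```text
time: 10.17
eef_pos: [0.4743, 0.32, 0.0226]
tcp_rot: [[1.0, 0.001, 0.002], [0.001, -1.0, -0.0], [0.002, 0.0, -1.0]]
wrist_force: [-0.6, -1.7, 6.4]
grip_width: 0.654
grip_force: 14.9
```

Emit:
jog_arm(
  commands=[
    [[0,0,-0.01,0,0,0,0],[0,0,-0.02,0,0,0,0],[0,0,-0.03,0,0,0,0],[0,0,-0.025,0,0,0,0],[0.003,0.01,-0.01,0,0,0,0],[0.006,0.02,0,0,0,0,0],[0.01,0.03,0,0,0,0,0],[0.012,0.035,0,0,0,0,0]],
  ],
)

```text
time: 10.83
eef_pos: [0.5039, 0.2247, 0.1162]
tcp_rot: [[1.0, 0.002, -0.001], [0.002, -1.0, 0.0], [-0.001, -0.0, -1.0]]
wrist_force: [0.5, 0.0, -2.6]
grip_width: 0.652
grip_force: 14.8
```

Emit:
jog_arm(
  commands=[
    [[0.012,0.036,0,0,0,0,0],[0.012,0.036,0,0,0,0,0],[0.012,0.036,0,0,0,0,0],[0.012,0.036,0,0,0,0,0],[0.012,0.036,0,0,0,0,0],[0.012,0.036,0,0,0,0,0],[0.012,0.036,0,0,0,0,0],[0.012,0.036,0,0,0,0,0]],
  ],
)

```text
time: 11.5
eef_pos: [0.5999, -0.0652, 0.1157]
tcp_rot: [[1.0, -0.001, -0.002], [-0.001, -1.0, 0.0], [-0.002, -0.0, -1.0]]
wrist_force: [-0.0, 0.3, -1.9]
grip_width: 0.654
grip_force: 14.8
```

Emit:
jog_arm(
  commands=[
    [[0.012,0.036,0,0,0,0,0],[0.012,0.03,0,0,0,0,0],[0.01,0.02,0,0,0,0,0],[0,0.012,0,0,0,0,0],[0,0,0,0,0,0,0],[0,0,0,0,0,0,0],[0,0,0,0,0,0,0],[0,0,0,0,0,0,0]],
  ],
)

```text
time: 12.17
eef_pos: [0.6337, -0.1591, 0.1165]
tcp_rot: [[1.0, 0.001, -0.001], [0.001, -1.0, 0.001], [-0.001, -0.001, -1.0]]
wrist_force: [-0.2, 0.7, -1.7]
grip_width: 0.65
grip_force: 14.8
```

```bash
cat >> h.py <<'E'
def held(n,x,y,zb,rr):
    c=viewer.camera("scene")
    q=proj(c,circ(rr,zb)+[x,y,0]); dq=proj(c,circ(rr,zb)+[x+.01,y,0])
    s=(dq[:,1].max()-q[:,1].max())/10
    for a in spotter.trace(n,c)[:4]:
        if abs(a["pixel"][0]-q[:,0].mean())<12:
            w=np.argwhere(a["region"]); print("cols seen",w[:,1].min(),w[:,1].max()+1,"model",q[:,0].min().round(1),q[:,0].max().round(1),"bottom seen",w[:,0].max()+1,"model",q[:,1].max().round(1),"-> dx mm %.1f"%((w[:,0].max()+1-q[:,1].max())/s))
E
python3 -c "
from h import *
x,y,z=arm.state()['eef_pos']; held('ring_62',x,y,z-.0226,.031)"
```

Emit:
jog_arm(
  commands=[
    [[0.002,0.002,0.015,0,0,0,0],[0,0,0.02,0,0,0,0],[0,0,0.018,0,0,0,0],[0,0,0.01,0,0,0,0],[0,0,0,0,0,0,0],[0,0,0,0,0,0,0],[0,0,0,0,0,0,0],[0,0,0,0,0,0,0]],
  ],
)

```text
time: 12.93
eef_pos: [0.6376, -0.1632, 0.0549]
tcp_rot: [[1.0, -0.0, 0.003], [-0.0, -1.0, -0.001], [0.003, 0.001, -1.0]]
wrist_force: [0.4, -0.5, -1.6]
grip_width: 0.655
grip_force: 14.8
```

Run:
```python
from h import *
x,y,z=arm.state()['eef_pos']; print(x,y,z); c=viewer.camera("scene"); S=4
i=cv2.resize(c["img"][:,:,::-1],None,fx=S,fy=S,interpolation=cv2.INTER_CUBIC)
cv2.polylines(i,[((proj(c,circ(.031,z-.0226)+[x-.0035,y,0])+.5)*S).astype(np.int32)],True,(0,255,255),1)
cv2.polylines(i,[((proj(c,circ(.0405,.011)+[.631,-.161,0])+.5)*S).astype(np.int32)],True,(0,255,255),1)
p=proj(c,[.6345,-.16,.03])[0].astype(int)
cv2.imwrite("pics/d.png",i[(p[1]-50)*S:(p[1]+35)*S,(p[0]-45)*S:(p[0]+45)*S])
```

```text
0.6375679933212619 -0.1631741596811922 0.05493305059313519
```

View pics/d.png

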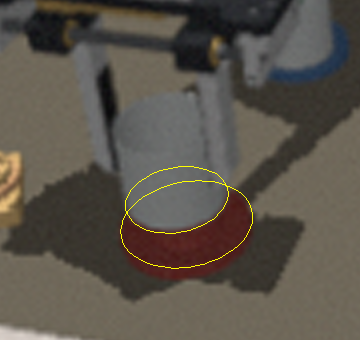

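Emit:
jog_arm(
  commands=[
    [[-0.001,-0.001,0.007,0,0,0,0],[0,0,0.007,0,0,0,0],[0,0,0.004,0,0,0,0],[0,0,0.002,0,0,0,0],[0,0,0.001,0,0,0,0],[0,0,0.001,0,0,0,0],[0,0,0,0,0,0,0],[0,0,0,0,0,0,0]],
  ],
)

```text
time: 13.65
eef_pos: [0.6357, -0.162, 0.0315]
tcp_rot: [[1.0, -0.0, 0.0], [-0.0, -1.0, -0.0], [0.0, 0.0, -1.0]]
wrist_force: [-0.7, 0.2, -1.5]
grip_width: 0.655
grip_force: 14.8
```

Emit:
jog_arm(
  commands=[
    [[0,0,0.001,0,0,0,0],[0,0,0,0,0,0,0],[0,0,0,0,0,0,0],[0,0,0,0,0,0,-0.3],[0,0,0,0,0,0,-0.4],[0,0,0,0,0,0,-0.5],[0,0,0,0,0,0,-0.7],[0,0,0,0,0,0,-0.7]],
  ],
)

```text
time: 14.32
eef_pos: [0.6357, -0.162, 0.0307]
tcp_rot: [[1.0, -0.0, 0.0], [-0.0, -1.0, -0.0], [0.0, 0.0, -1.0]]
wrist_force: [-0.1, -0.2, 0.9]
grip_width: 0.839
grip_force: 0.0
```

Emit:
jog_arm(
  commands=[
    [[0,0,0,0,0,0,-0.7],[0,0,-0.008,0,0,0,-0.7],[0,0,-0.02,0,0,0,-0.7],[0,0,-0.03,0,0,0,-0.7],[0,0,-0.03,0,0,0,-0.7],[0,0,0,0,0,0,-0.7],[-0.01,-0.016,0,0,0,0,-0.7],[-0.02,-0.032,0,0,0,0,-0.7]],
  ],
)

```text
time: 14.98
eef_pos: [0.6081, -0.1168, 0.1193]
tcp_rot: [[1.0, -0.003, 0.005], [-0.003, -1.0, -0.003], [0.005, 0.003, -1.0]]
wrist_force: [1.1, 1.4, 0.3]
grip_width: 0.848
grip_force: 0.0
```

Emit:
jog_arm(
  commands=[
    [[-0.02,-0.032,0,0,0,0,-0.7],[-0.02,-0.032,0,0,0,0,-0.7],[-0.02,-0.032,0,0,0,0,-0.7],[-0.02,-0.032,0,0,0,0,-0.7],[-0.02,-0.032,0,0,0,0,-0.7],[-0.02,-0.032,0,0,0,0,-0.7],[-0.02,-0.032,0,0,0,0,-0.7],[-0.02,-0.032,0,0,0,0,-0.7]],
  ],
)

```text
time: 15.65
eef_pos: [0.4443, 0.1434, 0.1187]
tcp_rot: [[1.0, -0.001, 0.001], [-0.001, -1.0, 0.0], [0.001, -0.0, -1.0]]
wrist_force: [-0.5, 0.1, 0.7]
grip_width: 0.851
grip_force: 0.0
```

Emit:
jog_arm(
  commands=[
    [[-0.016,-0.028,0,0,0,0,-0.7],[0,0,0,0,0,0,-0.7],[0,0,0,0,0,0,-0.7],[0,0,0,0,0,0,-0.7],[0,0,0,0,0,0,-0.7],[0,0,0,0,0,0,-0.7],[0,0,0,0,0,0,-0.7],[0,0,0,0,0,0,-0.7]],
  ],
)

```text
time: 16.32
eef_pos: [0.4301, 0.1693, 0.1183]
tcp_rot: [[1.0, -0.002, -0.0], [-0.002, -1.0, -0.0], [-0.0, 0.0, -1.0]]
wrist_force: [-0.2, 0.5, -0.0]
grip_width: 0.85
grip_force: 0.0
```

Run:
```python
from h import *
print(arm.state()["eef_pos"])
c=viewer.camera("top"); S=4
i=cv2.resize(c["img"][:,:,::-1],None,fx=S,fy=S,interpolation=cv2.INTER_CUBIC)
for z,r in((.008,.031),(.064,.031),(.011,.0405)):
    cv2.polylines(i,[((proj(c,circ(r,z)+[.6345,-.161,0])+.5)*S).astype(np.int32)],True,(0,255,255),1)
p=proj(c,[.6345,-.161,.03])[0].astype(int); a=i[(p[1]-40)*S:(p[1]+40)*S,(p[0]-45)*S:(p[0]+45)*S]
c=viewer.camera("scene"); i=cv2.resize(c["img"][:,:,::-1],None,fx=S,fy=S,interpolation=cv2.INTER_CUBIC)
p=proj(c,[.6345,-.161,.03])[0].astype(int); b=i[(p[1]-40)*S:(p[1]+40)*S,(p[0]-45)*S:(p[0]+45)*S]
cv2.imwrite("pics/e.png",np.hstack([a,b]))
```

```text
[0.43008342 0.1693203  0.11832997]
```

View pics/e.png

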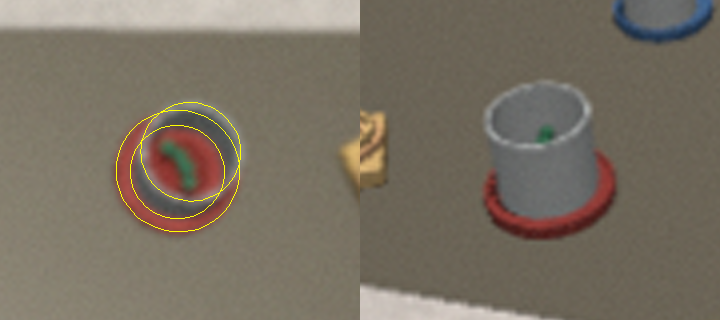

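ring_62 stands flat inside the red rim. Next is ring_42.

Emit:
jog_arm(
  commands=[
    [[0,0,0.015,0,0,0,-0.5],[0,0,0.025,0,0,0,-0.5],[0,0,0.025,0,0,0,-0.5],[0,0,0.02,0,0,0,-0.5],[0,0,0.013,0,0,0,-0.5],[0,0,0,0,0,0,-0.2],[0,0,0,0,0,0,0.2],[0,0,0,0,0,0,0.4]],
  ],
)

```text
time: 17.08
eef_pos: [0.4305, 0.1702, 0.0211]
tcp_rot: [[1.0, -0.0, 0.001], [-0.0, -1.0, 0.0], [0.001, -0.0, -1.0]]
wrist_force: [0.0, -1.1, 0.4]
grip_width: 0.573
grip_force: 0.0
```

Emit:
jog_arm(
  commands=[
    [[0,0,0,0,0,0,0.4],[0,0,0,0,0,0,0.4],[0,0,0,0,0,0,0.4],[0,0,0,0,0,0,0.4],[0,0,0,0,0,0,0.4],[0,0,0,0,0,0,0.4],[0,0,0,0,0,0,0.4],[0,0,0,0,0,0,0.4]],
  ],
)

```text
time: 17.75
eef_pos: [0.4305, 0.1701, 0.0215]
tcp_rot: [[1.0, 0.0, 0.002], [0.0, -1.0, 0.0], [0.002, -0.0, -1.0]]
wrist_force: [-1.1, -1.3, 6.2]
grip_width: 0.436
grip_force: 15.0
```

Emit:
jog_arm(
  commands=[
    [[0,0,-0.01,0,0,0,0.4],[0,0,-0.02,0,0,0,0.4],[0,0,-0.03,0,0,0,0.4],[0,0,-0.02,0,0,0,0.4],[0,0,0,0,0,0,0.4],[0.006,0.02,0,0,0,0,0.4],[0.006,0.03,0,0,0,0,0.4],[0.006,0.03,0,0,0,0,0.4]],
  ],
)

```text
time: 18.42
eef_pos: [0.4468, 0.0898, 0.0995]
tcp_rot: [[1.0, 0.002, -0.001], [0.002, -1.0, 0.0], [-0.001, -0.0, -1.0]]
wrist_force: [0.5, 0.2, -0.4]
grip_width: 0.434
grip_force: 15.0
```

Emit:
jog_arm(
  commands=[
    [[0.006,0.03,0,0,0,0,0.4],[0.006,0.03,0,0,0,0,0.4],[0.002,0.025,0,0,0,0,0.4],[0,0.013,0,0,0,0,0.4],[0,0,0,0,0,0,0.4],[0,0,0,0,0,0,0.4],[0,0,0,0,0,0,0.4],[0,0,0,0,0,0,0.4]],
  ],
)

```text
time: 19.08
eef_pos: [0.461, -0.0069, 0.1]
tcp_rot: [[1.0, 0.001, -0.001], [0.001, -1.0, 0.001], [-0.001, -0.001, -1.0]]
wrist_force: [0.3, 0.7, -1.0]
grip_width: 0.432
grip_force: 15.0
```

```bash
python3 -c "
from h import *
x,y,z=arm.state()['eef_pos']; print(x,y,z); held('ring_42',x,y,z-.0215,.021)"
```

```text
0.46104466570027264 -0.006852282107957298 0.10001067995600667
cols seen 313 329 model 312.5 328.5 bottom seen 187 model 187.4 -> dx mm -1.7
```

Emit:
jog_arm(
  commands=[
    [[0,0.001,0.015,0,0,0,0.4],[0,0,0.02,0,0,0,0.4],[0,0,0.013,0,0,0,0.4],[0,0,0.008,0,0,0,0.4],[0,0,0.006,0,0,0,0.4],[0,0,0.004,0,0,0,0.4],[0,0,0.002,0,0,0,0.4],[0,0,0,0,0,0,0.4]],
  ],
)

```text
time: 19.85
eef_pos: [0.4617, -0.0088, 0.0325]
tcp_rot: [[1.0, 0.0, 0.0], [0.0, -1.0, -0.0], [0.0, 0.0, -1.0]]
wrist_force: [-0.1, 0.3, -1.6]
grip_width: 0.433
grip_force: 15.0
```

Emit:
jog_arm(
  commands=[
    [[0,0,0.001,0,0,0,0.4],[0,0,0.001,0,0,0,0.4],[0,0,0.001,0,0,0,0.4],[0,0,0,0,0,0,0.4],[0,0,0,0,0,0,0.1],[0,0,0,0,0,0,0],[0,0,0,0,0,0,-0.2],[0,0,0,0,0,0,-0.3]],
  ],
)

```text
time: 20.52
eef_pos: [0.4617, -0.009, 0.0296]
tcp_rot: [[1.0, -0.0, 0.0], [-0.0, -1.0, -0.0], [0.0, 0.0, -1.0]]
wrist_force: [-0.4, -0.2, -0.6]
grip_width: 0.608
grip_force: 0.0
```

Emit:
jog_arm(
  commands=[
    [[0,0,0,0,0,0,-0.3],[0,0,0,0,0,0,-0.3],[0,0,-0.008,0,0,0,-0.3],[0,0,-0.02,0,0,0,-0.3],[0,0,-0.03,0,0,0,-0.3],[0,0,-0.03,0,0,0,-0.3],[0,0,0,0,0,0,-0.3],[0.01,-0.022,0,0,0,0,-0.3]],
  ],
)

```text
time: 21.18
eef_pos: [0.4721, 0.0109, 0.1199]
tcp_rot: [[1.0, -0.003, 0.004], [-0.003, -1.0, -0.003], [0.004, 0.003, -1.0]]
wrist_force: [0.8, 0.2, 0.1]
grip_width: 0.652
grip_force: 0.0
```

Emit:
jog_arm(
  commands=[
    [[0.016,-0.035,0,0,0,0,-0.3],[0.016,-0.035,0,0,0,0,-0.3],[0.016,-0.035,0,0,0,0,-0.3],[0.016,-0.035,0,0,0,0,-0.3],[0.016,-0.035,0,0,0,0,-0.3],[0.016,-0.035,0,0,0,0,-0.3],[0.016,-0.035,0,0,0,0,-0.3],[0.016,-0.035,0,0,0,0,-0.3]],
  ],
)

```text
time: 21.85
eef_pos: [0.5998, 0.2949, 0.1173]
tcp_rot: [[1.0, 0.0, -0.0], [0.0, -1.0, -0.0], [-0.0, 0.0, -1.0]]
wrist_force: [0.6, -0.5, 0.6]
grip_width: 0.649
grip_force: 0.0
```

Emit:
jog_arm(
  commands=[
    [[0.008,-0.02,0,0,0,0,-0.3],[0,0,0,0,0,0,-0.3],[0,0,0,0,0,0,-0.3],[0,0,0,0,0,0,-0.3],[0,0,0,0,0,0,-0.3],[0,0,0,0,0,0,-0.3],[0,0,0,0,0,0,-0.3],[0,0,0,0,0,0,-0.3]],
  ],
)

```text
time: 22.52
eef_pos: [0.6075, 0.3121, 0.1178]
tcp_rot: [[1.0, -0.001, 0.0], [-0.001, -1.0, -0.0], [0.0, 0.0, -1.0]]
wrist_force: [-0.6, 0.2, 0.3]
grip_width: 0.649
grip_force: 0.0
```

Run:
```python
from h import *
print(arm.state()["eef_pos"])
out=[]
for cn in("top","scene"):
    c=viewer.camera(cn); S=4
    i=cv2.resize(c["img"][:,:,::-1],None,fx=S,fy=S,interpolation=cv2.INTER_CUBIC)
    for X,r in([.462,-.008],.021),:
        if cn=="top":
            for z,rr in((.008,r),(.056,r),(.011,r+.0095)): cv2.polylines(i,[((proj(c,circ(rr,z)+X+[0] if 0 else proj(c,circ(rr,z)+[*X,0]))+.5)*S).astype(np.int32)],True,(0,255,255),1)
    p=proj(c,[.462,-.008,.03])[0].astype(int); out.append(i[(p[1]-40)*S:(p[1]+40)*S,(p[0]-45)*S:(p[0]+45)*S])
cv2.imwrite("pics/f.png",np.hstack(out))
```

```text
[0.60754614 0.31213572 0.11783504]Traceback (most recent call last):
  File "<stdin>", line 9, in <module>
  File "h.py", line 5, in proj
    p=np.atleast_2d(X)@np.array(c["R"]).T+c["t"]; s=p[:,:2]/p[:,2:]
      ~~~~~~~~~~~~~~~~^~~~~~~~~~~~~~~~~~~
ValueError: matmul: Input operand 1 has a mismatch in its core dimension 0, with gufunc signature (n?,k),(k,m?)->(n?,m?) (size 3 is different from 2)
```

Emit:
jog_arm(
  commands=[
    [[0,-0.001,0.015,0,0,0,-0.3],[0,0,0.025,0,0,0,-0.3],[0,0,0.025,0,0,0,-0.3],[0,0,0.02,0,0,0,-0.3],[0,0,0.014,0,0,0,-0.3],[0,0,0,0,0,0,0],[0,0,0,0,0,0,0.4],[0,0,0,0,0,0,0.6]],
  ],
)

```text
time: 23.23
eef_pos: [0.6085, 0.3143, 0.0195]
tcp_rot: [[1.0, -0.0, 0.002], [-0.0, -1.0, 0.001], [0.002, -0.001, -1.0]]
wrist_force: [-0.7, 0.7, 0.3]
grip_width: 0.473
grip_force: 0.0
```

Emit:
jog_arm(
  commands=[
    [[0,0,0,0,0,0,0.6],[0,0,0,0,0,0,0.6],[0,0,0,0,0,0,0.6],[0,0,0,0,0,0,0.6],[0,0,0,0,0,0,0.6],[0,0,0,0,0,0,0.6],[0,0,0,0,0,0,0.6],[0,0,0,0,0,0,0.6]],
  ],
)

```text
time: 23.9
eef_pos: [0.6087, 0.3143, 0.02]
tcp_rot: [[1.0, -0.0, 0.003], [-0.0, -1.0, 0.001], [0.003, -0.001, -1.0]]
wrist_force: [0.0, -0.8, 5.1]
grip_width: 0.342
grip_force: 15.0
```

Emit:
jog_arm(
  commands=[
    [[0,0,-0.01,0,0,0,0.6],[0,0,-0.02,0,0,0,0.6],[0,0,-0.03,0,0,0,0.6],[0,0,-0.03,0,0,0,0.6],[0,0.01,-0.005,0,0,0,0.6],[0,0.025,0,0,0,0,0.6],[0,0.035,0,0,0,0,0.6],[0,0.035,0,0,0,0,0.6]],
  ],
)

```text
time: 24.57
eef_pos: [0.6067, 0.2083, 0.1131]
tcp_rot: [[1.0, 0.002, -0.001], [0.002, -1.0, -0.0], [-0.001, 0.0, -1.0]]
wrist_force: [0.0, -0.2, -0.2]
grip_width: 0.339
grip_force: 15.0
```

Emit:
jog_arm(
  commands=[
    [[0,0.035,0,0,0,0,0.6],[0,0.035,0,0,0,0,0.6],[0,0.035,0,0,0,0,0.6],[0,0.035,0,0,0,0,0.6],[0,0.035,0,0,0,0,0.6],[0,0.025,0,0,0,0,0.6],[0,0.02,0,0,0,0,0.6],[0,0,0,0,0,0,0.6]],
  ],
)

```text
time: 25.23
eef_pos: [0.6068, -0.0153, 0.1128]
tcp_rot: [[1.0, -0.004, -0.001], [-0.004, -1.0, -0.002], [-0.001, 0.002, -1.0]]
wrist_force: [0.2, 0.6, -0.2]
grip_width: 0.343
grip_force: 15.0
```

Emit:
jog_arm(
  commands=[
    [[0,0,0,0,0,0,0.6],[0,0,0,0,0,0,0.6],[0,0,0.01,0,0,0,0.6],[0,0,0.01,0,0,0,0.6],[0,0,0.005,0,0,0,0.6],[0,0,0,0,0,0,0.6],[0,0,0,0,0,0,0.6],[0,0,0,0,0,0,0.6]],
  ],
)

```text
time: 25.9
eef_pos: [0.6077, -0.0106, 0.0884]
tcp_rot: [[1.0, 0.0, -0.0], [0.0, -1.0, -0.0], [-0.0, 0.0, -1.0]]
wrist_force: [-0.2, 0.7, -0.3]
grip_width: 0.34
grip_force: 15.0
```

```bash
python3 -c "
from h import *
x,y,z=arm.state()['eef_pos']; print(x,y,z); held('ring_32',x,y,z-.020,.016)"
```

```text
0.607660101761689 -0.010566424735870009 0.0883512226463171
```

Emit:
jog_arm(
  commands=[
    [[0,0,0.012,0,0,0,0.6],[0,0,0.015,0,0,0,0.6],[0,0,0.012,0,0,0,0.6],[0,0,0.008,0,0,0,0.6],[0,0,0.006,0,0,0,0.6],[0,0,0.003,0,0,0,0.6],[0,0,0.001,0,0,0,0.6],[0,0,0,0,0,0,0.6]],
  ],
)

```text
time: 26.67
eef_pos: [0.6079, -0.011, 0.0317]
tcp_rot: [[1.0, -0.0, 0.001], [-0.0, -1.0, -0.0], [0.001, 0.0, -1.0]]
wrist_force: [-0.2, -0.5, -0.9]
grip_width: 0.346
grip_force: 15.0
```

Emit:
jog_arm(
  commands=[
    [[0,0,0.0015,0,0,0,0.6],[0,0,0.001,0,0,0,0.6],[0,0,0.001,0,0,0,0.6],[0,0,0,0,0,0,0.6],[0,0,0,0,0,0,0.6],[0,0,0,0,0,0,0.3],[0,0,0,0,0,0,0.2],[0,0,0,0,0,0,0]],
  ],
)

```text
time: 27.33
eef_pos: [0.6077, -0.0109, 0.0281]
tcp_rot: [[1.0, -0.0, 0.0], [-0.0, -1.0, -0.0], [0.0, 0.0, -1.0]]
wrist_force: [-0.4, 1.1, 0.7]
grip_width: 0.436
grip_force: 0.0
```

Emit:
jog_arm(
  commands=[
    [[0,0,0,0,0,0,0],[0,0,0,0,0,0,-0.1],[0,0,-0.008,0,0,0,-0.1],[0,0,-0.02,0,0,0,-0.1],[0,0,-0.03,0,0,0,-0.1],[0,0,-0.03,0,0,0,-0.1],[0,0,-0.03,0,0,0,-0.1],[0,0,0,0,0,0,-0.1]],
  ],
)

```text
time: 28.0
eef_pos: [0.6118, -0.0114, 0.1533]
tcp_rot: [[1.0, -0.0, 0.013], [-0.0, -1.0, -0.002], [0.013, 0.002, -1.0]]
wrist_force: [0.9, -0.3, 0.5]
grip_width: 0.553
grip_force: 0.0
```

Emit:
jog_arm(
  commands=[
    [[0,-0.03,0,0,0,0,-0.1],[0,-0.04,0,0,0,0,-0.1],[0,-0.04,0,0,0,0,-0.1],[0,-0.04,0,0,0,0,-0.1],[0,-0.04,0,0,0,0,-0.1],[0,-0.04,0,0,0,0,-0.1],[0,-0.04,0,0,0,0,-0.1],[0,-0.03,0,0,0,0,-0.1]],
  ],
)

```text
time: 28.67
eef_pos: [0.6069, 0.2924, 0.1459]
tcp_rot: [[1.0, 0.001, -0.0], [0.001, -1.0, 0.001], [-0.0, -0.001, -1.0]]
wrist_force: [0.7, -1.7, -0.5]
grip_width: 0.548
grip_force: 0.0
```

Run:
```python
from h import *
F={"32":(.6074,-.0105,.044),"42":(.462,-.008,.048),"52":(.4345,-.1555,.052),"62":(.6345,-.161,.056)}
T=viewer.camera("top"); C=viewer.camera("scene"); S=4; rows=[]
for c in(T,C):
    i=cv2.resize(c["img"][:,:,::-1],None,fx=S,fy=S,interpolation=cv2.INTER_CUBIC); out=[]
    for n,(x,y,h) in F.items():
        r=int(n)/2000
        if c is T:
            for rr,z in((r,.008+h),(r+.0095,.011)): cv2.polylines(i,[((proj(c,circ(rr,z)+[x,y,0])+.5)*S).astype(np.int32)],True,(0,255,255),1)
        p=proj(c,[x,y,.03])[0].astype(int); out.append(i[(p[1]-28)*S:(p[1]+28)*S,(p[0]-25)*S:(p[0]+25)*S])
    rows.append(np.hstack(out))
cv2.imwrite("pics/end.png",np.vstack(rows))
```

```text
(no output)
```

View pics/end.png

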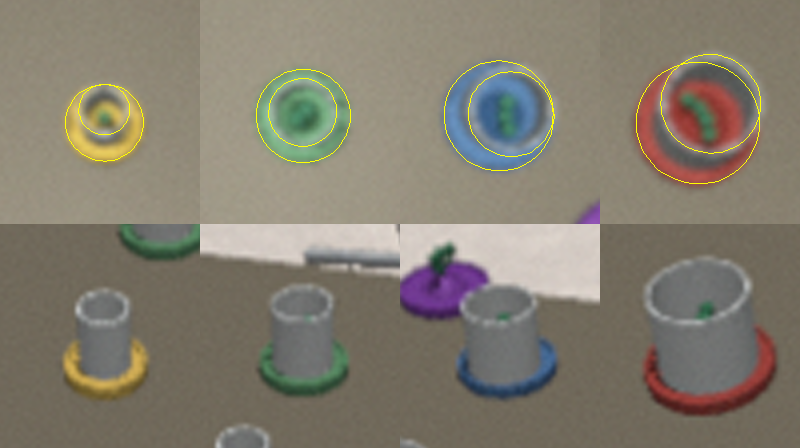

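All four rings stand upright inside the rims of their own formers, and the formers have not moved. I hand in.

```bash
python3 -c "
from cell import arm
print(arm.sign_off())"
```

```text
the job is handed in; nothing more can be done
None
```

The job is handed in: in the last pictures all four casting rings stood upright and flat on the formers of their own size, and the formers had not moved; the hand-in call returned no verdict.

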